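Vent the short storage canister

ROBOT

A 6-joint arm with a two-finger parallel gripper is mounted at the origin on the work surface. World frame = base frame: x ahead of the robot, y to its left, z up, the work surface at z = 0. Lengths are in m, angles in rad, forces in N, time in s.
With the tool pointing down it reaches from about 0.35 to 0.725 m from the base axis. Payload 6 kg.
Tool frame: the origin (TCP) lies on the centre line of the jaws, within the pads' length; the fingertips stand 19 mm ahead of it and the grasp point (between the pads) is the TCP; x points along the fingers, z is the direction in which the jaws open and shut, and the axes are right-handed (so a half turn about x gives the same grasp; the last joint's range is limited). The gripper opens to 85 mm and grips with 20 to 120 N. Pads are 22 mm wide; open, the fingers measure 114 mm over their backs; the gripper's body (76 mm by 85 mm) begins 54 mm behind the grasp point. The pads swing forward as they close: fully open they stand 13 mm farther back than shut.
Start: joints at [1.594, 0.04, 0.085, 0, -1.615, -0.334], TCP at [0.183, 0.571, 0.25] pointing down, gripper open.
Joint ranges: [-2.56, 2.56], [-1.29, 2.01], [-1.08, 1.49], [-3.29, 1.98], [-2.81, -0.18], [-2.99, 2.99]. Speed limits (rad/s): [2.57, 2.57, 3.01, 3.14, 3.14, 3.14].

INTERFACE

Orientations are given as [roll, pitch, yaw] about the fixed x, y, z axes, in that order (R = Rz(yaw) Ry(pitch) Rx(roll)).
In Python, from plant import arm, capture, calibration, workorder, models gives the robot as it stands.
- The arm moves only by the tool servo_tool, never from a script. Its argument "plan" is a list of rows, each an object of numbers: "grip": the opening, from 0 (shut) to 1 (fully open); "x", "y", "z": the shift along the world's x, y, z in m; "turn": the turn about the world's z in rad. In form: [{"grip": .., "x": .., "y": .., "z": .., "turn": ..}, ...]. A call has 1 to 20 rows; each row shifts and turns the pose as measured when the row begins; what a row does not reach is not made up. A row lasts 1/8 s, in which the tool goes at most 62.5 mm and 10.7 degrees, less where a joint would pass 70% of its speed; a pose out of reach is approached as far as the arm can. A call is refused whole if a number of a shift passes 0.0625 or a number of a turn 0.188, either way. A call with a gripper value outside its range is refused whole. The fingers move at their own pace and stop on an object; "newtons" is the grip in N (left out, the last holds). Time passes only in rows, so rows that do not move let the fingers close. It gives the time, the measured TCP pose, the force and the opening at its end, in the units of the state.
- arm.observe(): the state, without advancing time (a new reading comes with each control period).
- capture(name): name is "side" or "top"; returns (picture, depth): 400x640x3 uint8, red, green, blue; 400x640 float32, m along the optical axis (not along the pixel's ray), 0 where there is no reading.
- calibration(name): a dict with "fx", "fy", "cx", "cy" (pixels), "xyz" and "orientation" of the camera in the world. Camera axes: x right, y up, looking along -z (the intrinsics and any distortion apply to the point x, -y, -z); pixel columns grow to the right and rows downward; lengths in m; the calibration is good to about 2 mm. A picture is of the moment at which its call begins. calibration takes no time and is no camera call.
- workorder.close_job(): hands the job in, once; it reports no verdict.
Trained networks look in the newest picture that a camera, given by its name, has taken for a name from the list of things; names that differ only in an ending like _2 or _b are one class to them, and where a whole thing is asked for, a point or a joint stands for the part that bears it (a point fixed in the world has none). Each returns a list of dicts, best first, with "score" (0 to 1); they miss things now and then, are a little off and sometimes report something else, mostly with a low value. They report only what shows in the picture. A call takes as long as a camera call. They do not tell look-alikes from the thing itself.
- models.find_in(camera, label): "location" ([x, y, z] in m, in world coordinates, good to about 4 mm: the middle of the surface that is visible of it).
- models.tip_of(camera, label): "location" ([x, y, z] in m, in world coordinates, good to about 4 mm: a listed point, or the origin of a listed thing).
The state is a dict: "t": time; "joints": joint angles; "qvel": joint speeds; "effort": joint torques, N m; "ee_pos": TCP position; "tool_rot": TCP orientation; "wrist_force": force on the tool from outside, world axes, zero at the start; "ft_torque": the same for the moment, N m; "opening": opening from 0.0 (shut) to 1.0 (fully open).
Only numpy, scipy, OpenCV 4.12 (cv2) and the standard library are available. Lean on these libraries where they do the work, as an engineer would, in place of code of your own. Each camera call takes 0.05 s, during which the arm holds its last target.

TASK

Let the pressure out of the shorter, wider amber canister: with the fingertips, gently press the round vent button in the middle of its lid right down, keep it down for about a second, then withdraw so that it springs back up. Do not lift, shift or tip the canister, and do not touch the taller canister, the cup, the wax rim or the tray.

Things in the scene. Friction and masses are not known exactly. Their poses are not given: they have to be found in the camera images.
- short_canister: The canister to vent: an upright loose amber plastic cylinder, 96 mm in diameter, with a fluted white screw lid (18 mm high, same diameter, flat top 80 mm above the counter) and a grey vent button in the middle of the lid. About 0.4 kg. Origin: centre of its underside, on the counter; z up along its axis.
- short_vent_top (a point): Centre of the flat top of the short canister's vent button: a grey plastic disc 28 mm in diameter that stands 10 mm proud of the lid, so its top is 90 mm above the counter when up. It moves with the button.
- short_vent (a joint): Travel of the short canister's vent button, in m: 0 up, 0.007 fully down (still 3 mm proud of the lid). Straight down, on a spring: about 1 N starts it, 6.5 N takes it to the stop, which is hard; it springs back when let go. The vent is open from 0.0045 on.
- tall_canister: Bystander with the same look and same kind of vent: 68 mm in diameter, lid top 118 mm and vent top 128 mm above the counter, loose. Origin: centre of its underside.
- tall_vent (a joint): Travel of the tall canister's vent button in m, 0 up; leave it alone.
- cup: Bystander: open round chrome instrument cup with a dented, drawn-in base, 78 mm across the rim, 88 mm high, loose. Origin: centre of its underside.
- wax_rim: Bystander: horseshoe-shaped block of pink wax, about 58 mm by 64 mm, 16 mm high, loose, lying flat. Origin: on the counter, at the centre of the horseshoe's arc.
- quadrant_tray: Bystander: green polymer tray with four compartments, 120 mm (x) by 150 mm (y), 24 mm high, loose, with a nickel-plated bar handle on each short side (191 mm over the handles, along y; 26 mm high). Origin: centre of its underside.
There are look-alikes about, which are no part of the job. Leave any green or turquoise look-alike of the short_canister alone.

How it is judged:
On the way:
1. the short canister's vent button is pressed at least 4.5 mm down by the fingers and kept there for 0.6 s (value of joint short_vent above 0.0045 m and contact force between the fingers and short_canister above 1 N), for 0.6 s.
At the end, for the whole second after the job is handed in: After the press, the short canister's vent is back up (within 1.5 mm), the canister stands upright and at rest within 12 mm of where it was, the tall canister's vent is up, and the tall canister, cup, wax rim and tray are within 8 mm of where they were (value of joint each of short_vent, tall_vent below 0.0015 m and distance of short_canister from where it was at the start of the episode below 0.012 m and angle between short_canister's own z axis and vertical below 0.05 rad and linear speed of short_canister below 0.01 m/s and distance of each of tall_canister, cup, wax_rim, quadrant_tray from where it was at the start of the episode below 0.008 m); the robot touches nothing.
It fails at once if the short canister is pressed or knocked with more than 25 N (contact force between the fingers and short_canister above 25 N).
It fails at once if the short canister is lifted (8 mm), shifted more than 12 mm or tipped (height (world z) of short_canister above 0.008 m or distance of short_canister from where it was at the start of the episode above 0.012 m or angle between short_canister's own z axis and vertical above 0.12 rad).
It fails at once if the vent of the tall canister is pressed (value of joint tall_vent above 0.0015 m).
It fails at once if the tall canister or the cup is touched or moved more than 8 mm (contact force between any of the fingers, the arm and tall_canister above 0.5 N or distance of any of tall_canister, cup from where it was at the start of the episode above 0.008 m or contact force between any of the fingers, the arm and cup above 0.5 N).
It fails at once if the wax rim or the tray is touched or moved more than 8 mm (contact force between any of the fingers, the arm and wax_rim above 0.5 N or distance of any of wax_rim, quadrant_tray from where it was at the start of the episode above 0.008 m or contact force between any of the fingers, the arm and quadrant_tray above 0.5 N).
It also fails if it takes over 32 s, if anything falls off the work surface, if the arm or the gripper's body presses on something with over 40 N, if the wrist force passes 120 N, or if a joint passes its speed limit or range.

## Working session

There is one attempt and no reset: what is moved stays moved. The work goes in short steps, Python scripts to look and compute and a tool call to move; the robot and the scene stay as the last step left them, time stands still between calls to the robot, and variables do not carry over. Pictures are saved under pics/ and viewed, and the job is handed in when it is done.

Besides the shell and the picture viewer there is one more tool, called after "Request:" as name(argument=value, ...) on one line, values as JSON. servo_tool: Moves the arm, as the interface text tells. Its arguments: {"type":"object","properties":{"plan":{"type":"array","items":{"type":"object","properties":{"grip":{"type":"number"},"x":{"type":"number"},"y":{"type":"number"},"z":{"type":"number"},"turn":{"type":"number"}}}},"newtons":{"type":"number"}},"required":["plan"]}

```bash
mkdir -p pics
cat > h.py <<'E'
import numpy as np, cv2
from scipy.spatial.transform import Rotation as R
from plant import arm, capture, calibration, workorder, models
def world(name,depth,u,v,win=0):
    c=calibration(name); d=depth[v,u] if win==0 else np.median(depth[v-win:v+win+1,u-win:u+win+1])
    p=np.array([(u-c["cx"])/c["fx"]*d,-(v-c["cy"])/c["fy"]*d,-d])
    return R.from_euler("xyz",c["orientation"]).apply(p)+c["xyz"]
E
python3 - <<'E'
from h import *
for n in ("top","side"):
    p,d=capture(n); cv2.imwrite(f"pics/{n}0.png",p[:,:,::-1]); np.save(n+"0.npy",d); np.save(n+"0rgb.npy",p)
    print(n,calibration(n))
    for l in ("short_canister","short_vent_top","tall_canister","cup"):
        print(l,[(round(r["score"],2),np.round(r["location"],3).tolist()) for r in models.tip_of(n,l)])
s=arm.observe(); print(s["t"],s["ee_pos"],s["tool_rot"],s["wrist_force"],s["opening"])
E
```

```text
top {'fx': 412.30896841476766, 'fy': 412.30896841476766, 'cx': 320.8390877250863, 'cy': 201.67762146110718, 'xyz': array([0.3367118 , 0.06363982, 0.98251272]), 'orientation': array([ 0.19774421, -0.02961489, -1.55463181])}
short_canister [(0.66, [0.292, -0.207, 0.001]), (0.6, [0.466, 0.337, -0.004]), (0.57, [0.452, 0.002, 0.005])]
short_vent_top [(0.67, [0.465, 0.333, 0.088]), (0.59, [0.451, -0.004, 0.093]), (0.49, [0.295, -0.21, 0.091])]
tall_canister [(0.78, [0.668, 0.168, -0.0]), (0.17, [0.449, -0.176, -0.002])]
cup [(0.84, [0.449, -0.175, -0.001])]
side {'fx': 425.18896497032364, 'fy': 425.18896497032364, 'cx': 318.4630444948206, 'cy': 205.67919789705644, 'xyz': array([0.2229019 , 0.53571188, 0.75771045]), 'orientation': array([ 0.70227684, -0.01669448, -2.63286173])}
short_canister [(0.91, [0.297, -0.209, -0.0]), (0.87, [0.467, 0.335, 0.003]), (0.75, [0.453, -0.004, 0.0])]
short_vent_top [(0.68, [0.291, -0.208, 0.088]), (0.62, [0.453, 0.0, 0.089]), (0.57, [0.445, -0.176, 0.0]), (0.53, [0.464, 0.328, 0.093])]
tall_canister [(0.82, [0.672, 0.167, -0.0])]
cup [(0.87, [0.444, -0.174, -0.0])]
0.5 [0.18345111 0.57122944 0.25022647] [-0.05503873  1.57062931 -1.93660356] [ 0.20531743 -0.24984931 -0.25568232] 0.9976763340898203
```

View pics/top0.png

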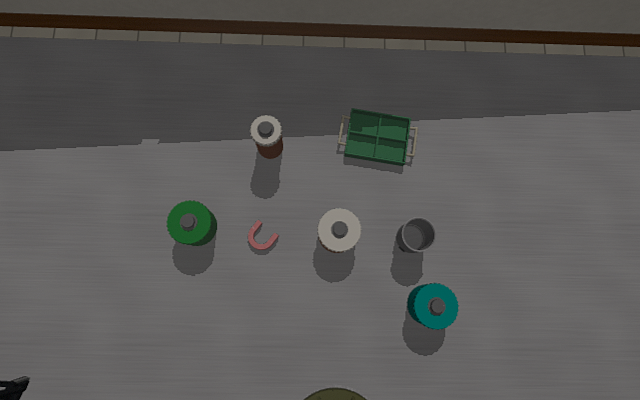

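View pics/side0.png

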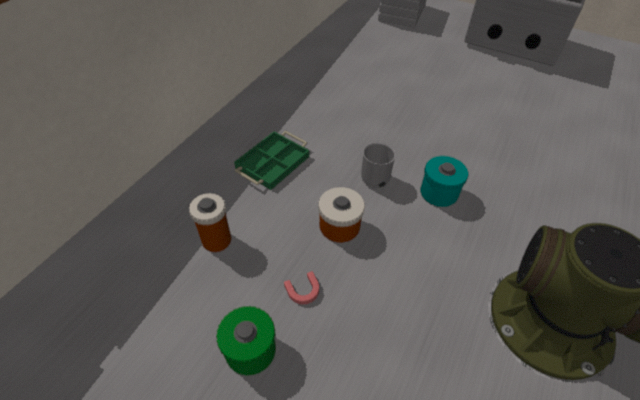

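Candidates for the vent, by top-view pixel:
- Green canister: (190,222).
- White-lidded short amber canister: (340,229), which is (341,203) in the side view.
- Teal canister: (435,306).
- Tall amber canister: (266,130).

I choose the short amber one at (340,229), near world (0.452, 0.0). Next I'll check it in a crop and measure it.

Run:
```python
from h import *
ims=[]
for n,(u0,v0) in dict(top=(340,229),side=(341,205)).items():
    d=np.load(n+"0.npy"); p=np.load(n+"0rgb.npy")
    ims.append(cv2.resize(p[v0-40:v0+40,u0-40:u0+40,::-1],(400,400),interpolation=cv2.INTER_CUBIC))
    P=np.array([world(n,d,u,v) for v in range(v0-40,v0+40) for u in range(u0-40,u0+40)])
    m=(np.hypot(P[:,0]-.452,P[:,1])<.06)
    b=P[m&(P[:,2]>.0855)]; l=P[m&(P[:,2]>.07)&(P[:,2]<.0845)]
    for k,q in (("button",b),("lid",l)):
        print(n,k,len(q),np.median(q,0).round(4),((q.max(0)+q.min(0))/2).round(4),np.ptp(q,axis=0).round(4))
    # grey pixels
    g=p[v0-15:v0+15,u0-15:u0+15].astype(int).sum(2)/3
    vv,uu=np.nonzero(g<130); print("grey",len(uu),uu.mean()+u0-15,vv.mean()+v0-15)
cv2.imwrite("pics/crop.png",np.hstack(ims))
```

```text
Traceback (most recent call last):
  File "h.py", line 5, in world
    c=calibration(name); d=depth[v,u] if win==0 else np.median(depth[v-win:v+win+1,u-win:u+win+1])
ValueError: time passes only in moves, steps and waits
```

```bash
cat > h.py <<'E'
import numpy as np, cv2
from scipy.spatial.transform import Rotation as R
from plant import arm, capture, calibration, workorder, models
CAL=dict(top=dict(fx=412.30896841476766,cx=320.8390877250863,cy=201.67762146110718,xyz=[0.3367118,0.06363982,0.98251272],o=[0.19774421,-0.02961489,-1.55463181]),
side=dict(fx=425.18896497032364,cx=318.4630444948206,cy=205.67919789705644,xyz=[0.2229019,0.53571188,0.75771045],o=[0.70227684,-0.01669448,-2.63286173]))
def world(name,depth,u,v):
    c=CAL[name]; d=depth[v,u]
    p=np.stack([(u-c["cx"])/c["fx"]*d,-(v-c["cy"])/c["fx"]*d,-d],-1)
    return R.from_euler("xyz",c["o"]).apply(p.reshape(-1,3))+c["xyz"]
E
python3 - <<'E'
from h import *
ims=[]
for n,(u0,v0) in dict(top=(340,229),side=(341,205)).items():
    d=np.load(n+"0.npy"); p=np.load(n+"0rgb.npy")
    ims.append(cv2.resize(p[v0-40:v0+40,u0-40:u0+40,::-1],(400,400),interpolation=cv2.INTER_CUBIC))
    V,U=np.mgrid[v0-40:v0+40,u0-40:u0+40]
    P=world(n,d,U,V); g=p[V,U].mean(-1).ravel()
    m=(np.hypot(P[:,0]-.452,P[:,1])<.06)
    b=P[m&(P[:,2]>.0855)]; l=P[m&(P[:,2]>.07)&(P[:,2]<.0855)]
    gr=P[m&(g<140)&(P[:,2]>.08)&(np.hypot(P[:,0]-.452,P[:,1])<.025)]
    for k,q in (("button",b),("lid",l),("grey",gr)):
        print(n,k,len(q),np.median(q,0).round(4),((q.max(0)+q.min(0))/2).round(4),np.ptp(q,axis=0).round(4))
cv2.imwrite("pics/crop.png",np.hstack(ims))
E
```

```text
top button 131 [ 0.4562 -0.0005  0.0906] [ 0.4414 -0.0018  0.0901] [0.0569 0.0289 0.0085]
top lid 1370 [0.4554 0.0008 0.0807] [ 0.457  -0.0006  0.078 ] [0.0963 0.0959 0.015 ]
top grey 304 [4.533e-01 2.000e-04 8.320e-02] [ 4.519e-01 -1.000e-04  8.720e-02] [0.0467 0.0464 0.0144]
side button 119 [0.4534 0.0014 0.0899] [4.537e-01 2.000e-04 8.950e-02] [0.0268 0.0281 0.0076]
side lid 1250 [0.4501 0.0084 0.0799] [4.547e-01 2.000e-04 7.770e-02] [0.0978 0.0991 0.0154]
side grey 199 [0.4523 0.0039 0.0886] [0.4524 0.0006 0.0867] [0.0407 0.0364 0.0133]
```

View pics/crop.png

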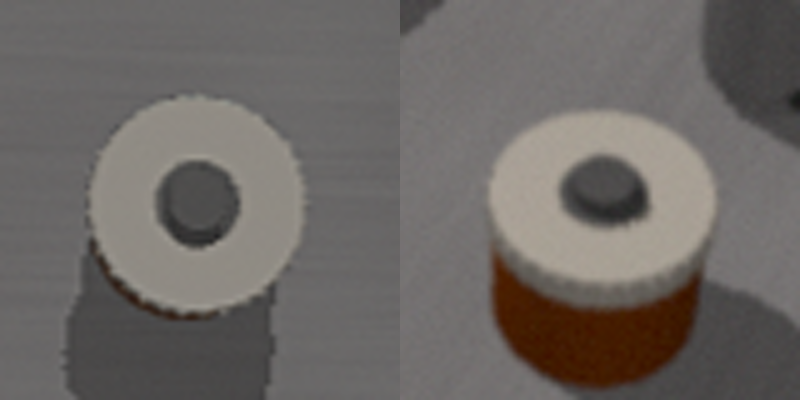

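The crop shows an amber body, white lid and grey button at top-view pixel (340,229). Both views put the button at about (0.455, 0.000, 0.090). I'll travel there at height with the fingers shut.

Request:
servo_tool(plan=[{"grip":0,"x":0.025,"y":-0.052,"z":0},{"grip":0,"x":0.025,"y":-0.052,"z":0},{"grip":0,"x":0.025,"y":-0.052,"z":0},{"grip":0,"x":0.025,"y":-0.052,"z":0},{"grip":0,"x":0.025,"y":-0.052,"z":0},{"grip":0,"x":0.025,"y":-0.052,"z":0},{"grip":0,"x":0.025,"y":-0.052,"z":0},{"grip":0,"x":0.025,"y":-0.052,"z":0},{"grip":0,"x":0.025,"y":-0.052,"z":0},{"grip":0,"x":0.025,"y":-0.052,"z":0},{"grip":0,"x":0,"y":0,"z":0}], newtons=20)

```text
invalid input
```

Request:
servo_tool(plan=[{"grip":0,"x":0.025,"y":-0.052,"z":0,"turn":0},{"grip":0,"x":0.025,"y":-0.052,"z":0,"turn":0},{"grip":0,"x":0.025,"y":-0.052,"z":0,"turn":0},{"grip":0,"x":0.025,"y":-0.052,"z":0,"turn":0},{"grip":0,"x":0.025,"y":-0.052,"z":0,"turn":0},{"grip":0,"x":0.025,"y":-0.052,"z":0,"turn":0},{"grip":0,"x":0.025,"y":-0.052,"z":0,"turn":0},{"grip":0,"x":0.025,"y":-0.052,"z":0,"turn":0},{"grip":0,"x":0.025,"y":-0.052,"z":0,"turn":0},{"grip":0,"x":0.025,"y":-0.052,"z":0,"turn":0},{"grip":0,"x":0,"y":0,"z":0,"turn":0}], newtons=20)

```text
t: 1.88
ee_pos: [0.4368, 0.0332, 0.2499]
tool_rot: [2.097, 1.565, 0.217]
wrist_force: [-0.5, 1.0, -0.5]
opening: 0.005
```

Request:
servo_tool(plan=[{"grip":0,"x":0.018,"y":-0.033,"z":0,"turn":0},{"grip":0,"x":0,"y":0,"z":-0.05,"turn":0},{"grip":0,"x":0,"y":0,"z":-0.05,"turn":0},{"grip":0,"x":0,"y":0,"z":-0.01,"turn":0},{"grip":0,"x":0,"y":0,"z":0,"turn":0}])

```text
t: 2.5
ee_pos: [0.4558, 0.0006, 0.1404]
tool_rot: [2.153, 1.559, 0.274]
wrist_force: [0.4, 0.1, -0.0]
opening: -0.001
```

Run:
```python
from h import *
s=arm.observe(); print(s["t"],s["ee_pos"],s["wrist_force"],s["tool_rot"])
ims=[]
for n,(u0,v0) in dict(top=(340,229),side=(341,195)).items():
    p,d=capture(n); np.save(n+"1.npy",d)
    ims.append(cv2.resize(p[v0-50:v0+50,u0-50:u0+50,::-1],(400,400),interpolation=cv2.INTER_CUBIC))
cv2.imwrite("pics/crop1.png",np.hstack(ims))
```

```text
2.5 [0.45584052 0.00056404 0.14039685] [ 0.35101454  0.11289832 -0.00368072] [2.15338837 1.55936117 0.27417466]
```

View pics/crop1.png

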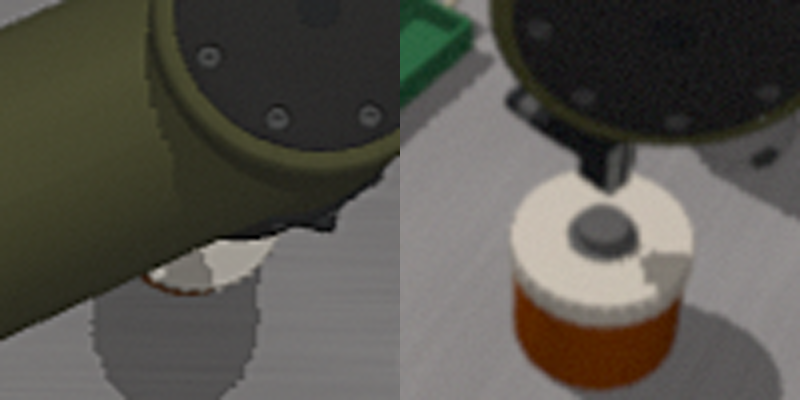

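The side crop shows the shut fingertips at (607,190), right above the button at (605,225). The gap is about 30 mm. I'll go down gently.

Request:
servo_tool(plan=[{"grip":0,"x":0,"y":0,"z":-0.016,"turn":0},{"grip":0,"x":0,"y":0,"z":-0.01,"turn":0},{"grip":0,"x":0,"y":0,"z":0,"turn":0}])

```text
t: 2.98
ee_pos: [0.4575, 0.0015, 0.1162]
tool_rot: [2.196, 1.553, 0.317]
wrist_force: [0.2, -0.2, 0.4]
opening: -0.002
```

Request:
servo_tool(plan=[{"grip":0,"x":0,"y":0,"z":-0.002,"turn":0},{"grip":0,"x":0,"y":0,"z":-0.002,"turn":0},{"grip":0,"x":0,"y":0,"z":-0.002,"turn":0}])

```text
t: 3.35
ee_pos: [0.4579, 0.0014, 0.1106]
tool_rot: [2.18, 1.552, 0.301]
wrist_force: [-0.0, -0.2, -0.9]
opening: -0.0
```

Request:
servo_tool(plan=[{"grip":0,"x":-0.001,"y":0,"z":-0.0015,"turn":0},{"grip":0,"x":0,"y":0,"z":-0.0015,"turn":0}])

```text
t: 3.6
ee_pos: [0.457, 0.0015, 0.1078]
tool_rot: [2.172, 1.552, 0.293]
wrist_force: [-0.6, 0.8, 1.6]
opening: -0.001
```

Contact is near 0.109 and the force is 1.6 N. I'll continue.

Request:
servo_tool(plan=[{"grip":0,"x":0,"y":0,"z":-0.0015,"turn":0},{"grip":0,"x":0,"y":0,"z":-0.0015,"turn":0}])

```text
t: 3.85
ee_pos: [0.457, 0.0014, 0.1053]
tool_rot: [2.164, 1.552, 0.285]
wrist_force: [-2.2, 0.7, 3.6]
opening: 0.002
```

Request:
servo_tool(plan=[{"grip":0,"x":0,"y":0,"z":-0.001,"turn":0},{"grip":0,"x":0,"y":0,"z":0,"turn":0}])

```text
t: 4.1
ee_pos: [0.457, 0.0014, 0.1047]
tool_rot: [2.16, 1.551, 0.281]
wrist_force: [-2.8, 0.6, 4.1]
opening: -0.0
```

Request:
servo_tool(plan=[{"grip":0,"x":-0.0005,"y":0,"z":-0.0015,"turn":0},{"grip":0,"x":0,"y":0,"z":-0.001,"turn":0}])

```text
t: 4.35
ee_pos: [0.457, 0.0014, 0.103]
tool_rot: [2.138, 1.55, 0.26]
wrist_force: [-3.6, 0.2, 5.3]
opening: 0.004
```

Request:
servo_tool(plan=[{"grip":0,"x":0,"y":0,"z":-0.001,"turn":0},{"grip":0,"x":0,"y":0,"z":0,"turn":0}])

```text
t: 4.6
ee_pos: [0.457, 0.0014, 0.1025]
tool_rot: [2.134, 1.55, 0.255]
wrist_force: [-3.8, -0.3, 6.6]
opening: -0.0
```

Request:
servo_tool(plan=[{"grip":0,"x":0,"y":0,"z":-0.0008,"turn":0},{"grip":0,"x":0,"y":0,"z":0,"turn":0},{"grip":0,"x":0,"y":0,"z":0,"turn":0}])

```text
t: 4.97
ee_pos: [0.457, 0.0015, 0.1027]
tool_rot: [2.127, 1.549, 0.249]
wrist_force: [-3.1, 0.8, 7.0]
opening: 0.004
```

Run:
```python
from h import *
n,(u0,v0)="side",(341,205)
p,d=capture(n); d0=np.load("side0.npy")
cv2.imwrite("pics/crop2.png",cv2.resize(p[v0-50:v0+50,u0-50:u0+50,::-1],(500,500),interpolation=cv2.INTER_CUBIC))
V,U=np.mgrid[v0-40:v0+40,u0-40:u0+40]
P=world(n,d,U,V); r=np.hypot(P[:,0]-.455,P[:,1])
q=P[(r<.013)&(P[:,2]>.079)&(P[:,2]<.096)]; print(len(q),np.histogram(q[:,2],np.arange(.079,.097,.002)))
l=P[(r<.06)&(P[:,2]>.077)&(P[:,2]<.082)]; print(l.min(0),l.max(0))
s=arm.observe(); print(s["t"],s["ee_pos"],s["wrist_force"])
```

```text
40 (array([ 5, 14,  7,  5,  2,  1,  3,  2]), array([0.079, 0.081, 0.083, 0.085, 0.087, 0.089, 0.091, 0.093, 0.095]))
[ 0.4064366  -0.02186348  0.07702793] [0.50297289 0.04949916 0.08199887]
5.025 [0.45693239 0.00142295 0.10276292] [-3.09476622  0.04608413  6.14086406]
```

View pics/crop2.png

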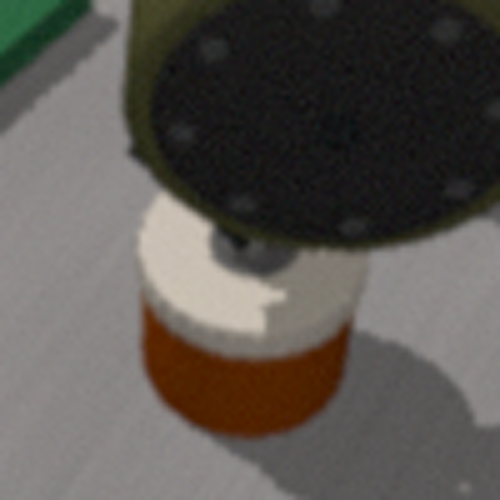

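The crop shows the button (255,250) nearly flush with the lid. The depth puts its top at about 0.083, and the canister hasn't moved. I'll hold it there.

Request:
servo_tool(plan=[{"grip":0,"x":0,"y":0,"z":-0.0008,"turn":0},{"grip":0,"x":0,"y":0,"z":-0.0005,"turn":0},{"grip":0,"x":0,"y":0,"z":-0.0003,"turn":0},{"grip":0,"x":0,"y":0,"z":0,"turn":0}])

```text
t: 5.52
ee_pos: [0.4569, 0.0014, 0.1025]
tool_rot: [2.115, 1.548, 0.237]
wrist_force: [-2.9, 1.1, 6.1]
opening: 0.0
```

Request:
servo_tool(plan=[{"grip":0,"x":0,"y":0,"z":-0.0003,"turn":0},{"grip":0,"x":0,"y":0,"z":-0.0003,"turn":0},{"grip":0,"x":0,"y":0,"z":-0.0003,"turn":0},{"grip":0,"x":0,"y":0,"z":0,"turn":0},{"grip":0,"x":0,"y":0,"z":0,"turn":0}])

```text
t: 6.15
ee_pos: [0.4569, 0.0014, 0.103]
tool_rot: [2.105, 1.548, 0.227]
wrist_force: [-3.4, 0.7, 5.3]
opening: 0.001
```

The force has stayed above 5 N since t = 4.35 s, about 1.8 s, and peaked at 7 N at the stop. I'll withdraw slowly first, then retreat.

Request:
servo_tool(plan=[{"grip":0,"x":0,"y":0,"z":0.003,"turn":0},{"grip":0,"x":0,"y":0,"z":0.004,"turn":0},{"grip":0,"x":0,"y":0,"z":0.008,"turn":0},{"grip":0,"x":0,"y":0,"z":0.03,"turn":0},{"grip":0,"x":0,"y":0,"z":0.05,"turn":0},{"grip":0,"x":0,"y":0,"z":0.05,"turn":0},{"grip":0,"x":-0.02,"y":0.05,"z":0,"turn":0},{"grip":0,"x":-0.02,"y":0.05,"z":0,"turn":0},{"grip":0,"x":-0.02,"y":0.05,"z":0,"turn":0},{"grip":0,"x":-0.02,"y":0.05,"z":0,"turn":0},{"grip":0,"x":-0.02,"y":0.05,"z":0,"turn":0},{"grip":0,"x":0,"y":0.05,"z":0,"turn":0},{"grip":0,"x":0,"y":0,"z":0,"turn":0}])

```text
t: 7.78
ee_pos: [0.3505, 0.3088, 0.2524]
tool_rot: [2.259, 1.549, 0.376]
wrist_force: [-0.1, -0.5, 0.7]
opening: -0.002
```

Run:
```python
from h import *
ims=[]
for n,(u0,v0) in dict(top=(340,229),side=(341,205)).items():
    p,d=capture(n); cv2.imwrite(f"pics/{n}3.png",p[:,:,::-1])
    ims.append(p[:,:,::-1])
    V,U=np.mgrid[v0-40:v0+40,u0-40:u0+40]
    for dd in (np.load(n+"0.npy"),d):
        P=world(n,dd,U,V); r=np.hypot(P[:,0]-.455,P[:,1])
        b=P[(r<.012)&(P[:,2]>.0800)]; l=P[(r<.06)&(P[:,2]>.075)&(P[:,2]<.082)]
        print(n,len(b),np.percentile(b[:,2],[50,75]).round(4),((l.min(0)+l.max(0))/2)[:2].round(4))
cv2.imwrite("pics/end.png",cv2.resize(np.vstack(ims),(480,600)))
s=arm.observe(); print(s["t"],s["ee_pos"],s["wrist_force"])
```

```text
top 100 [0.0907 0.092 ] [ 4.57e-01 -4.00e-04]
top 98 [0.0906 0.0916] [ 4.572e-01 -3.000e-04]
side 77 [0.0901 0.0907] [ 0.4547 -0.0006]Traceback (most recent call last):
  File "<stdin>", line 10, in <module>
    return _quantile_unchecked(
        a, q, axis, out, overwrite_input, method, keepdims, weights)
    return _ureduce(a,
                    func=_quantile_ureduce_func,
    ...<5 lines>...
                    overwrite_input=overwrite_input,
                    method=method)
    r = func(a, **kwargs)
    result = _quantile(arr,
                       quantiles=q,
    ...<2 lines>...
                       out=out,
                       weights=wgt)
    slices_having_nans = np.isnan(arr[-1, ...])
                                  ~~~^^^^^^^^^
IndexError: index -1 is out of bounds for axis 0 with size 0
```

View pics/top3.png

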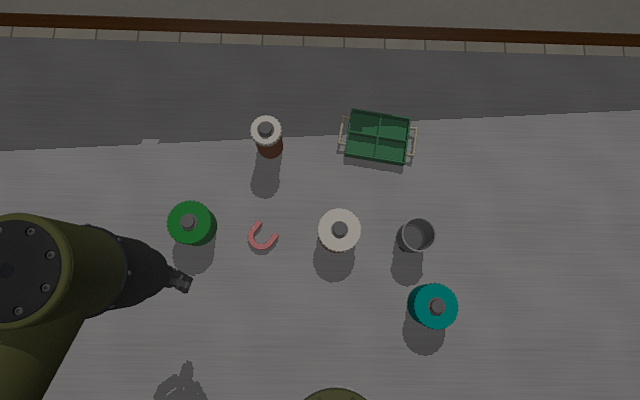

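The top view shows everything where it was: short canister at (340,229), tall canister at (266,130), cup at (416,235), wax rim at (262,236), tray at (378,137). The arm is clear and the button is back up at 0.0906. I'll hand the job in.

```bash
python3 -c "
from plant import workorder; print(workorder.close_job())"
```

```text
the job is handed in; nothing more can be done
None
```

I pressed the short amber canister's vent button right down with the shut fingertips, let it spring back up, and handed the job in; no verdict was reported.

- **Press:** the button was held down from about t = 4.35 s to 6.15 s, roughly 1.8 s. Every wrist-force reading in that time was between 5.3 and 7.0 N, and a side picture during the hold put the button top at about 83 mm.
- **Release:** after the withdrawal the top camera's depth put the button back at 90.6 mm, against 90.7 mm before the press.
- **Canister:** its lid centre moved 0.2 mm between the two measurements, which is within noise.
- **Other things:** the tall canister, cup, wax rim, tray and both look-alikes show at the same pixels in the top picture as before. The arm ended well clear of everything.

- **Sideways force:** about 3 N along x showed on the wrist during the press, but the canister did not shift.
- **Failed check:** the last side-view measurement failed, as it got no depth points on the button, probably because the arm blocked the view. The end state therefore rests on the top view alone.

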